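# Couple the green misting head at the moss stall

## Robot

A 6-joint arm with a two-finger parallel gripper is mounted at the origin on the work surface. World frame = base frame: x ahead of the robot, y to its left, z up, the work surface at z = 0. Lengths are in m, angles in rad, forces in N, time in s.
With the tool pointing down it reaches from about 0.2 to 0.875 m from the base axis. Payload 3.4 kg.
Tool frame: the origin (TCP) lies between the finger pads; the fingertips stand 25 mm ahead of it and the grasp point (between the pads) lies 6 mm ahead of it (r.nose_length is the z of the fingertips in the tool frame, in m); z points along the fingers, x is the direction in which the jaws open and shut, and the axes are right-handed (so a half turn about z gives the same grasp; the last joint's range is limited). The gripper opens to 94 mm and grips with 3 to 60 N. Pads are 16 mm wide; open, the fingers measure 119 mm over their backs; the gripper's body (75 mm by 177 mm) begins 78 mm behind the grasp point.
Start: joints at [-1.404, 0.276, 1.505, -0, 1.361, -0.121], TCP at [0.163, -0.551, 0.204] pointing down, gripper open.
Joint ranges: [-2.89, 2.89], [-0.75, 2.08], [0.22, 2.7], [-1.18, 4.32], [0.11, 2.71], [-2.7, 2.7]. Speed limits (rad/s): [2.57, 2.57, 3.14, 3.14, 3.14, 3.14].

## Interface

Orientations are given as a unit quaternion [w, x, y, z].
In Python, from plant import r, gripper_to, inverse_kinematics, vision, models, telemetry gives the robot as it stands. Calls block until the motion is done:
- r.move_to(position, orientation): joint-space move of the TCP to a pose.
- r.move_l(position, rot=None, vel=0.15, guard=None): straight line of the TCP; rot=None keeps the orientation; vel is the mean speed in m/s. With guard (N) it stops when the force on the tool has changed by that much, and returns True; else False.
- r.movej(angles): joint-space move.
- gripper_to(opening, f_grip=None): finger opening in m; f_grip is the grip in N (None keeps the last); returns when the fingers have stopped.
- r.hold(seconds).
- inverse_kinematics(position, orientation): joint angles nearest the present ones, or None.
- vision.snapshot(name): name is "side" or "top" or "wrist"; returns the picture (480x640x3 uint8, red, green, blue); there is no depth.
- vision.get_calibration(name): a dict with "fx", "fy", "cx", "cy" (pixels), "position" and "orientation" of the camera in the world. Camera axes: x right, y down, z forward; pixel columns grow to the right and rows downward; lengths in m; the calibration is good to about 2 mm. The wrist camera is an equidistant fisheye: a pixel r from the principal point sees the ray r / f radians off the axis. A picture is of the moment at which its call begins: read the wrist's pose just before it. get_calibration takes no time and is no camera call; for the wrist camera it gives the pose at the moment of the call.
A pose or a line that the arm cannot do raises r.PlanningError and nothing moves.
- r.sign_off(): hands the job in, once; it reports no verdict.
Trained networks look in the newest picture that a camera, given by its name, has taken for a name from the list of things; names that differ only in an ending like _2 or _b are one class to them, and where a whole thing is asked for, a point or a joint stands for the part that bears it (a point fixed in the world has none). Each returns a list of dicts, best first, with "score" (0 to 1); they miss things now and then, are a little off and sometimes report something else, mostly with a low value. They report only what shows in the picture. A call takes as long as a camera call. They do not tell look-alikes from the thing itself.
- models.boxes_of(thing, camera): "at" ([x, y, z] in m, in world coordinates, good to about 4 mm: the middle of the surface that is visible of it).
- models.regions_of(thing, camera): "pixels" (480x640 bool, what is visible of it).
- models.mark_of(thing, camera): "at" ([x, y, z] in m, in world coordinates, good to about 4 mm: a listed point, or the origin of a listed thing).
Readings, each from a call of its own:
- telemetry.current_t(): time.
- telemetry.current_joints(): joint angles.
- telemetry.current_dq(): joint speeds.
- telemetry.current_joint_efforts(): joint torques, N m.
- telemetry.current_ee_pos(): TCP position.
- telemetry.current_tool_rot(): TCP orientation.
- telemetry.current_wrist_force(): force on the tool from outside, world axes, zero at the start.
- telemetry.current_torque(): the same for the moment, N m.
- telemetry.current_opening(): finger opening in m.
Only numpy, scipy, OpenCV 4.12 (cv2) and the standard library are available. Lean on these libraries where they do the work, as an engineer would, in place of code of your own. Each camera call takes 0.05 s, during which the arm holds its last target.

## Task

The moss needs misting: take the green misting head out of the wooden rack and stand it, stem down, in the mouth of the brass quick coupler, where it stops on the closed jaws. Then draw the coupler's sleeve all the way down by its red knob so that the head drops home, and let the knob go so that the sleeve springs fully back up and locks the head in.

Things in the scene. Friction and masses are not known exactly. Their poses are not given: they have to be found in the camera images.
- green_grip (a point): Centre of the misting head's green ribbed grip, 39 mm wide, 34 tall; z up, y along the rack's row. Loose, about 0.18 kg; brass nozzle 24 mm above. Flange 48 mm wide, underside 21 mm below this point, rests on a rack 74 mm high, 75 x 250 mm, 3 holes 80 mm apart (others: yellow cone, flat black cap). Stem 28 mm wide, tip 83 mm below this point, thin neck just above the tip. Lift 80 mm to clear.
- coupler_mouth (a point): Centre of the upright brass coupler's mouth, 86 mm high, fixed; z up. Funnel 52 mm wide, 14 deep, to a 31 mm bore. Sleeve up: jaws stop the stem; the head stands alone, grip centre 41 mm above the mouth. Sleeve down: jaws open, the head drops 16 mm by its weight to 25 mm; sleeve up: jaws lock its neck. Pump box 67 to 142 mm off on the +x side, 60 mm high; red knob on the -y side.
- sleeve (a joint): How far the steel sleeve round the coupler is pulled down, in m: 0 = up (jaws closed), 0.016 = fully down (jaws wide open; they free the stem from about 0.012). A spring pushes it up with about 5 N at 0 and 9 N at 0.016.
- pull_top (a point): Centre of the top of the sleeve's red knob: 36 mm in diameter, 24 mm tall, top 100 mm above the table when up, 72 mm from the coupler's axis on the coupler's -y side. It moves straight down and up with the sleeve; press it from above, or pinch and pull it down.
There are look-alikes about, which are no part of the job. Leave any orange or pink look-alike of the part that bears green_grip alone.

How it is judged:
On the way, in this order (a step that is already met when the one before it is completed fails the run):
1. the green head stands upright in the coupler's mouth, on the closed jaws (horizontal distance between green_grip and coupler_mouth below 0.015 m and z of green_grip in the frame of coupler_mouth between 0.033 and 0.05 m and angle between green_grip's own z axis and vertical below 0.2 rad), for 0.2 s.
2. the sleeve is pulled down with the head in the mouth (value of joint sleeve above 0.009 m and horizontal distance between green_grip and coupler_mouth below 0.015 m), for 0.05 s.
At the end, for the whole second after the job is handed in: the green head stands home in the coupler (the centre of its grip 18 to 30 mm above the mouth and within 10 mm of its axis sideways, upright within 10 degrees) and the sleeve is back up (within 3 mm of its top), locked and left alone (horizontal distance between green_grip and coupler_mouth below 0.01 m and z of green_grip in the frame of coupler_mouth between 0.018 and 0.03 m and angle between green_grip's own z axis and vertical below 0.175 rad and value of joint sleeve below 0.003 m); the robot touches nothing.
It also fails if it takes over 45 s, if anything falls off the work surface, if the arm or the gripper's body presses on something with over 40 N, if the wrist force passes 120 N, or if a joint passes its speed limit or range.

## Working session

There is one attempt and no reset: what is moved stays moved. The work goes in short steps, each a Python script; the robot and the scene stay as the last script left them, time stands still between calls to the robot, and variables do not carry over. Pictures are saved under pics/ and viewed, and the job is handed in when it is done.

```bash
ls; mkdir -p pics; python3 - <<'E'
from plant import r, vision, models, telemetry
import cv2
print(telemetry.current_t())
for n in ["side","top"]:
    im=vision.snapshot(n); cv2.imwrite(f"pics/{n}0.png",im[:,:,::-1])
    c=vision.get_calibration(n); print(n,c)
    for t in ["green_grip","coupler_mouth","pull_top"]:
        print(t,[(x["score"],x["at"]) for x in models.mark_of(t,n)])
print(telemetry.current_t(), telemetry.current_tool_rot(), telemetry.current_ee_pos())
E
```

```text
pics
0.0
side {'fx': 529.5404112434744, 'fy': 529.5404112434744, 'cx': 322.0191643280474, 'cy': 233.67134738615545, 'position': array([0.39959732, 0.71150771, 0.82262507]), 'orientation': array([ 0.03097145, -0.05892946,  0.92673011, -0.3697829 ])}
green_grip [(0.74, [0.3573, 0.0683, 0.0818]), (0.71, [0.5188, -0.0372, 0.0826]), (0.68, [0.4228, -0.0164, 0.0844]), (0.59, [0.4696, 0.1055, 0.0972])]
coupler_mouth [(0.79, [0.5108, -0.176, 0.0908])]
pull_top [(0.95, [0.4828, -0.2435, 0.0998])]
top {'fx': 474.1050743178762, 'fy': 474.1050743178762, 'cx': 312.1060342728843, 'cy': 229.23864365217278, 'position': array([0.36955501, 0.0268633 , 0.87260537]), 'orientation': array([-0.05808864,  0.71416119, -0.69544042,  0.05442549])}
green_grip [(0.97, [0.525, -0.0367, 0.0884]), (0.74, [0.424, -0.013, 0.0851]), (0.71, [0.4691, 0.1048, 0.0947]), (0.59, [0.3623, 0.0662, 0.0825])]
coupler_mouth [(0.73, [0.509, -0.1774, 0.0853])]
pull_top [(0.65, [0.4887, -0.2434, 0.0978]), (0.36, [0.5103, -0.1778, 0.087])]
0.4 [-5.69333992e-05  8.01196828e-01 -5.98400899e-01 -6.71840716e-05] [ 0.1632056  -0.5513239   0.20416935]
```

View pics/side0.png

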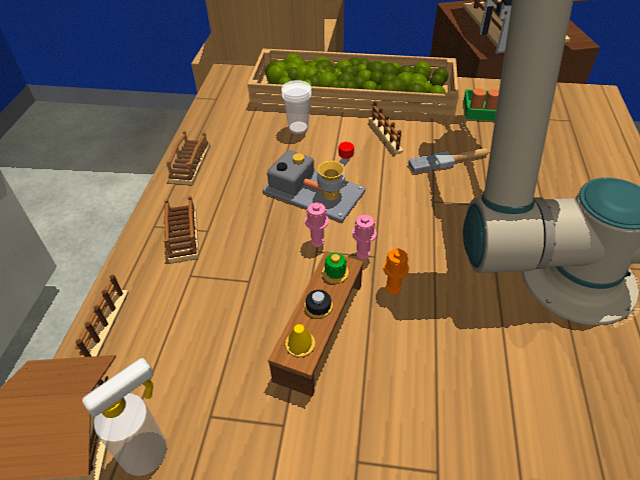

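View pics/top0.png

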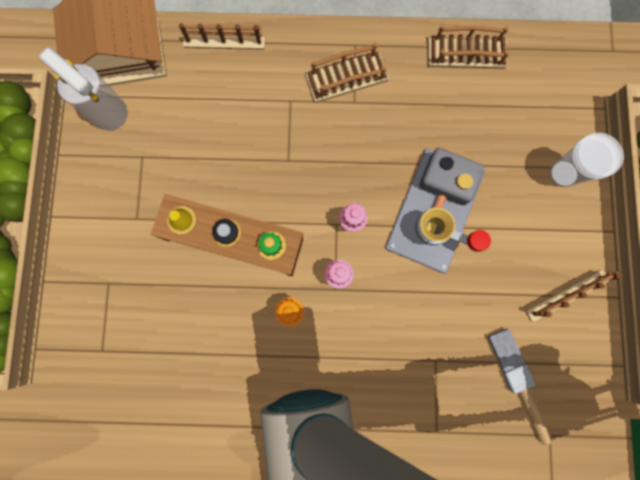

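The green head sits at the rack's near end (top view 270,243; side view 336,265). The coupler mouth is at top view (437,225) and its knob at (480,240). The two pink heads and the orange one stand loose on the table. I'll refine the positions next.

```bash
cat > h.py <<'E'
import numpy as np, cv2
from scipy.spatial.transform import Rotation as R
from scipy.optimize import least_squares
from plant import r, gripper_to, inverse_kinematics, vision, models, telemetry
def mat(q): return R.from_quat([q[1],q[2],q[3],q[0]]).as_matrix()
def ray(c,u,v,fish=False):
    x,y=(u-c["cx"])/c["fx"],(v-c["cy"])/c["fy"]
    if fish:
        t=np.hypot(x,y); d=np.array([x/t*np.sin(t),y/t*np.sin(t),np.cos(t)]) if t>0 else np.array([0,0,1.])
    else: d=np.array([x,y,1.])
    return mat(c["orientation"])@(d/np.linalg.norm(d))
def atz(c,u,v,z,fish=False):
    d=ray(c,u,v,fish); p=np.array(c["position"]); return p+d*(z-p[2])/d[2]
def tri(rs):
    A=np.zeros((3,3));b=np.zeros(3)
    for p,d in rs:
        M=np.eye(3)-np.outer(d,d);A+=M;b+=M@p
    return np.linalg.solve(A,b)
def down(yaw):  # tool z down, tool x at angle yaw in world
    x=np.array([np.cos(yaw),np.sin(yaw),0]);z=np.array([0,0,-1.]);y=np.cross(z,x)
    q=R.from_matrix(np.c_[x,y,z]).as_quat(); return np.array([q[3],q[0],q[1],q[2]])
E
python3 - <<'E'
from h import *
T={}
for n in ["side","top"]:
    im=cv2.imread(f"pics/{n}0.png"); hsv=cv2.cvtColor(im,cv2.COLOR_BGR2HSV); c=vision.get_calibration(n)
    g=cv2.inRange(hsv,(50,120,50),(75,255,255)); rd=cv2.inRange(hsv,(0,200,90),(4,255,255))|cv2.inRange(hsv,(175,200,90),(180,255,255))
    for nm,m in (("g",g),("red",rd)):
        k,l,s,ce=cv2.connectedComponentsWithStats(m)
        for i in range(1,k):
            if s[i,4]>60: print(n,nm,s[i],ce[i],atz(c,*ce[i],0.1))
for n,(x,y,w,h) in {"top":(230,170,280,120),"side":(250,130,130,160)}.items():
    im=cv2.imread(f"pics/{n}0.png")[y:y+h,x:x+w]; k=min(800//w,600//h); cv2.imwrite(f"pics/{n}0z.png",cv2.resize(im,None,fx=k,fy=k,interpolation=cv2.INTER_CUBIC)); print(k)
c=vision.get_calibration("top")
a=atz(c,182,219,.09);b=atz(c,269,243,.09);print(a,b,np.degrees(np.arctan2(*(b-a)[[1,0]])))
E
```

```text
side g [465  89  32  32 436] [477.9059633  109.27522936] [ 0.18221671 -0.42272104  0.1       ]
side g [325 253  21  26 376] [334.98404255 266.69946809] [0.46672645 0.10917797 0.1       ]
side red [339 142  15  17 202] [345.97524752 149.59405941] [ 0.48156449 -0.22952225  0.1       ]
top g [259 233  22  21 249] [269.562249   243.80321285] [0.46754451 0.10177273 0.1       ]
top g [631 420   9  60 377] [636.21485411 445.93899204] [ 0.17001031 -0.47366829  0.1       ]
top red [469 231  21  19 187] [477.71657754 237.83957219] [ 0.48645671 -0.23999478  0.1       ]
2
3
[0.5068737  0.25148445 0.09      ] [0.47013462 0.10373345 0.09      ] -103.96370895002283
```

View pics/top0z.png

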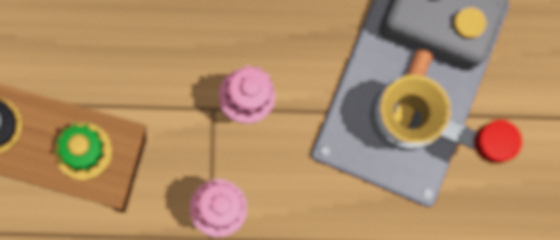

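```bash
python3 - <<'E'
from h import *
for n in ["side","top"]:
  for k in range(2):
    vision.snapshot(n)
    for t in ["green_grip","coupler_mouth","pull_top"]:
        print(n,t,[x["at"] for x in models.mark_of(t,n) if t!="green_grip" or (x["at"][1]>.09)])
q=telemetry.current_tool_rot(); m=mat(q); print(np.degrees(np.arctan2(m[1,0],m[0,0])), m[:,2])
row=np.radians(-104)
for yaw in (row+np.pi/2,row-np.pi/2):
    print(np.degrees(yaw),[inverse_kinematics(p,down(yaw)) for p in ([.469,.104,.2],[.469,.104,.107],[.51,-.177,.2])])
E
```

```text
side green_grip [[0.468, 0.1059, 0.0951]]
side coupler_mouth [[0.5134, -0.1759, 0.0888], [0.4832, -0.2457, 0.0955]]
side pull_top [[0.4842, -0.2407, 0.0995]]
side green_grip [[0.4679, 0.105, 0.0969]]
side coupler_mouth [[0.5096, -0.1791, 0.0875]]
side pull_top [[0.4843, -0.2432, 0.0999]]
top green_grip [[0.467, 0.1034, 0.0952]]
top coupler_mouth [[0.467, 0.1032, 0.0954], [0.5099, -0.1808, 0.0865]]
top pull_top [[0.4877, -0.2438, 0.0947]]
top green_grip [[0.4659, 0.1003, 0.0946]]
top coupler_mouth [[0.5094, -0.1822, 0.0842]]
top pull_top [[0.4866, -0.2436, 0.0987]]
-73.50984057559477 [-9.92126307e-06 -1.15245394e-04 -9.99999993e-01]
-14.000000000000007 [array([ 7.32449067e-02,  1.35459239e-01,  1.70191220e+00, -4.44089210e-16,
        1.30422121e+00,  3.17591002e-01]), array([ 7.32449067e-02,  2.14095849e-01,  1.85287782e+00, -4.44089210e-16,
        1.07461899e+00,  3.17591002e-01]), array([-4.62965198e-01,  2.25493347e-01,  1.58595696e+00, -4.44089210e-16,
        1.33014235e+00, -2.18619103e-01])]
-194.0 [None, None, None]
```

```bash
python3 - <<'E'
from h import *
yaw=np.radians(-14)
r.move_to([.468,.104,.25],down(yaw)); gripper_to(.065,15)
c=vision.get_calibration("wrist"); im=vision.snapshot("wrist"); cv2.imwrite("pics/w1.png",im[:,:,::-1]); print(c)
print(models.mark_of("green_grip","wrist"))
hsv=cv2.cvtColor(im,cv2.COLOR_RGB2HSV)
g=cv2.inRange(hsv,(50,120,50),(75,255,255));k,l,s,ce=cv2.connectedComponentsWithStats(g)
for i in range(1,k):
    if s[i,4]>60: print(s[i],ce[i],atz(c,*ce[i],.105,True))
print(telemetry.current_t(),telemetry.current_ee_pos())
E
```

```text
{'fx': 371.64829954431775, 'fy': 371.64829954431775, 'cx': 322.41432028962004, 'cy': 233.36072493593036, 'position': array([0.48538304, 0.16731606, 0.43054676]), 'orientation': array([ 0.11279713,  0.98606241, -0.12149124, -0.01405726])}
[{'at': [0.4204, -0.0128, 0.0834], 'score': 0.86}, {'at': [0.4686, 0.1011, 0.0911], 'score': 0.76}, {'at': [0.3606, 0.068, 0.0785], 'score': 0.75}, {'at': [0.5238, -0.0383, 0.0828], 'score': 0.75}]
[302 202  43  43 946] [322.88794926 223.44714588] [0.46957847 0.10284028 0.105     ]
4.5083 [0.46797828 0.1040141  0.24997793]
```

View pics/w1.png

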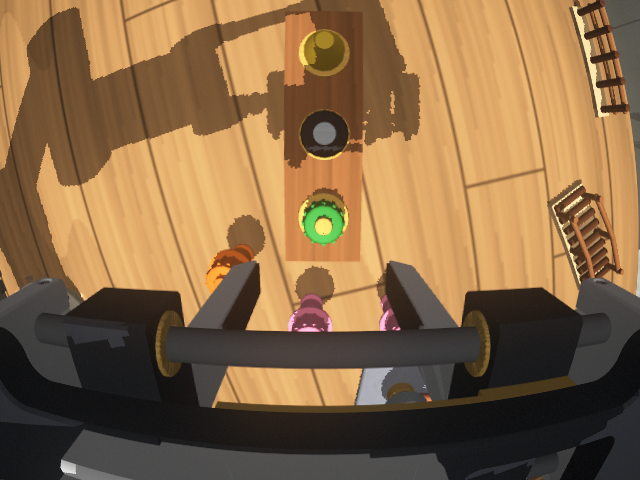

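The wrist view shows the green head at (323,223) with the rack row running vertically, so the jaws are square to the row. Its position comes out near (0.469, 0.103). I'll grasp there.

```bash
python3 - <<'E'
from h import *
x,y=.4687,.103
print(r.move_l([x,y,.14],vel=.15), r.move_l([x,y,.1085],vel=.06,guard=8))
f0=np.array(telemetry.current_wrist_force())
print(gripper_to(.03,20),telemetry.current_opening(),telemetry.current_wrist_force()-f0)
print(r.move_l([x,y,.14],vel=.08))
print(r.move_l([x,y,.215],vel=.15)); print(telemetry.current_opening(),telemetry.current_wrist_force(),f0,telemetry.current_t())
c=vision.get_calibration("wrist"); im=vision.snapshot("wrist"); cv2.imwrite("pics/w2.png",im[:,:,::-1])
for n in ["side","top"]:
    im=vision.snapshot(n); cv2.imwrite(f"pics/{n}2.png",im[:,:,::-1])
    print([(x["score"],x["at"]) for x in models.mark_of("green_grip",n)],telemetry.current_ee_pos())
E
```

```text
False False
False 0.03427102289792773 [-1.27537523  0.37073377  1.57388178]
False
False
0.034199174302727786 [-0.2101849  -0.13632593 -1.87354421] [-0.20323362  0.35385235  0.18014669] 7.8583
[(0.89, [0.4653, 0.1066, 0.1994]), (0.88, [0.3564, 0.0679, 0.0821]), (0.81, [0.5205, -0.0363, 0.0838]), (0.66, [0.4216, -0.015, 0.0842])] [0.46770841 0.10292381 0.21355658]
[(0.75, [0.4254, -0.0114, 0.0834]), (0.58, [0.5248, -0.037, 0.0848]), (0.57, [0.3614, 0.0671, 0.0778])] [0.46806141 0.10295545 0.2139575 ]
```

View pics/side2.png

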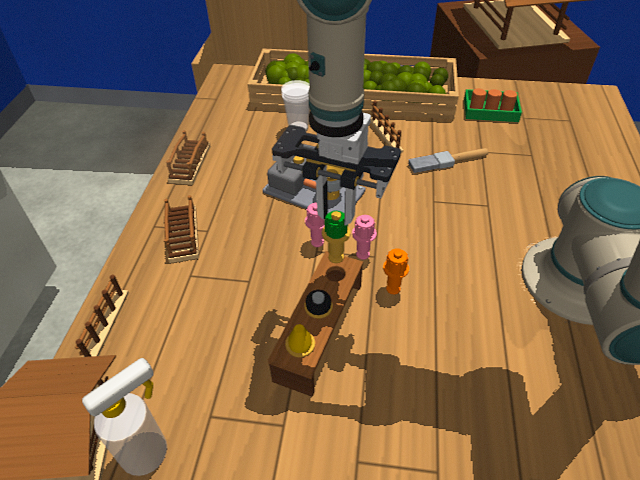

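View pics/w2.png

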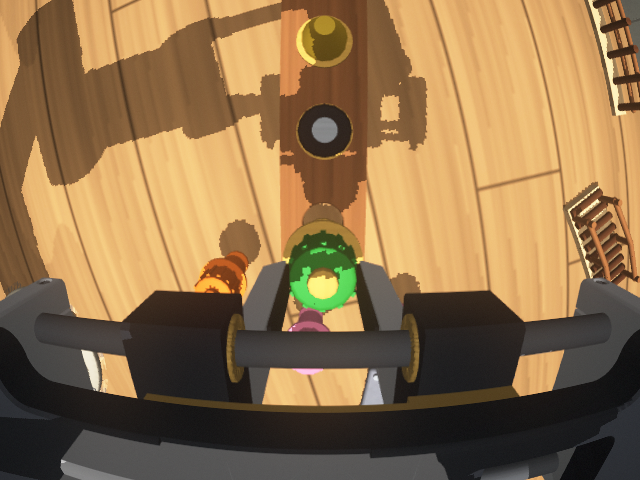

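The side view shows the head held upright at (336,228), clear of the rack hole, and the wrist view shows it between the fingers at (322,280). I'll measure its offset in the hand.

```bash
python3 - <<'E'
from h import *
c=vision.get_calibration("wrist"); e=telemetry.current_ee_pos(); print(e, telemetry.current_opening())
im=cv2.imread("pics/w2.png"); hsv=cv2.cvtColor(im,cv2.COLOR_BGR2HSV)
g=cv2.inRange(hsv,(20,150,150),(34,255,255));k,l,s,ce=cv2.connectedComponentsWithStats(g[240:310,280:370].copy())
for i in range(1,k):
    if s[i,4]>100: u=ce[i]+[280,240]; print("nozzle",s[i],u,[atz(c,*u,e[2]-.0125+h,True)-e for h in (.02,.024,.03)])
g=cv2.inRange(hsv,(50,120,40),(75,255,255));g[:, :280]=0
yy,xx=np.where(g); (cx,cy),rad=cv2.minEnclosingCircle(np.c_[xx,yy].astype(np.float32)); print(cx,cy,rad)
print([atz(c,cx,cy,e[2]-.0125+h,True)-e for h in (0.0,.01,.017)])
s0=vision.get_calibration("side"); im=cv2.imread("pics/side2.png"); hsv=cv2.cvtColor(im,cv2.COLOR_BGR2HSV)
g=cv2.inRange(hsv,(50,120,50),(75,255,255));k,l,s,ce=cv2.connectedComponentsWithStats(g)
for i in range(1,k):
    if s[i,4]>100: print(s[i],ce[i],atz(s0,*ce[i],e[2]-.0125,)-e)
m=cv2.resize(cv2.imread("pics/w2.png")[200:340,220:430],None,fx=3.8,fy=3.8,interpolation=cv2.INTER_CUBIC);cv2.imwrite("pics/w2z.png",m)
E
```

```text
[0.46806141 0.10295545 0.2139575 ] 0.0342685165108727
322.5 276.2659606933594 36.55523681640625
[array([ 0.0005988 , -0.00363705, -0.0125    ]), array([ 0.0014894 , -0.00016749, -0.0025    ]), array([0.00211282, 0.00226121, 0.0045    ])]
[465  89  57  33 785] [491.24076433 110.87515924] [-0.28204657 -0.36352582 -0.0125    ]
[325 211  22  28 426] [334.99530516 226.00938967] [-0.00074271  0.00440871 -0.0125    ]
```

View pics/w2z.png

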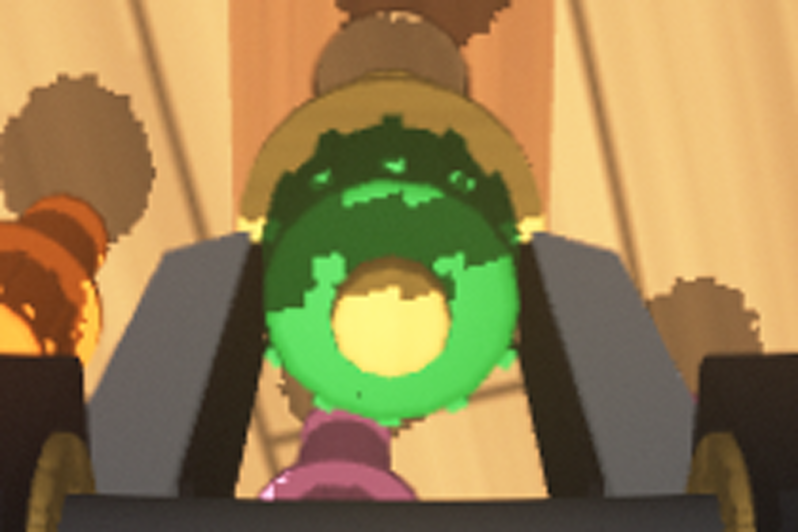

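```bash
python3 - <<'E'
from h import *
c=vision.get_calibration("wrist"); e=telemetry.current_ee_pos()
M=mat(telemetry.current_tool_rot())
for u,hs in (((323.2,284.7),(.024,.028)),((323.2,278.9),(.015,.017))):
    for h in hs: print(u,h,M.T@(atz(c,*u,e[2]-.0125+h,True)-e))
# mouth on wrist later; go over coupler
q=down(np.radians(-14))
r.move_to([.49,-.02,.26],q)
r.move_to([.51,-.10,.26],q)
c=vision.get_calibration("wrist"); im=vision.snapshot("wrist"); cv2.imwrite("pics/w3.png",im[:,:,::-1])
print(models.mark_of("coupler_mouth","wrist"),telemetry.current_ee_pos(),telemetry.current_t())
E
```

```text
(323.2, 284.7) 0.024 [ 0.00183288 -0.00084186 -0.01150434]
(323.2, 284.7) 0.028 [ 0.00182659 -0.00237536 -0.01550532]
(323.2, 278.9) 0.015 [ 0.00184784 -0.00056014 -0.00250417]
(323.2, 278.9) 0.017 [ 0.00184468 -0.00129128 -0.00450464]
[{'at': [0.5112, -0.1748, 0.0865], 'score': 0.82}] [ 0.50945939 -0.09828133  0.25941058] 9.225
```

View pics/w3.png

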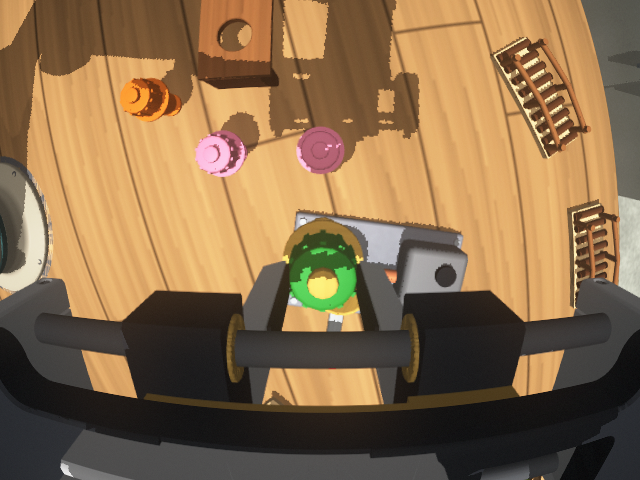

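The head is held centred in the hand, and the stem hangs above the coupler base, which is around (370,250) in the wrist image. I'll go over the mouth estimate, averaged from the side and top cameras, and lower with a guard.

```bash
python3 - <<'E'
from h import *
x,y=.5102,-.179
r.move_l([x,y,.26],vel=.15); r.move_l([x,y,.195],vel=.12); r.hold(.2)
f0=np.array(telemetry.current_wrist_force()); e=telemetry.current_ee_pos(); print(e,f0)
im=vision.snapshot("side"); cv2.imwrite("pics/side4.png",cv2.resize(im[90:250,230:430,::-1],None,fx=3.5,fy=3.5,interpolation=cv2.INTER_CUBIC))
im=vision.snapshot("top"); cv2.imwrite("pics/top4.png",cv2.resize(im[150:310,350:550,::-1],None,fx=3.5,fy=3.5,interpolation=cv2.INTER_CUBIC))
E
```

```text
[ 0.5107812  -0.17919793  0.19595288] [ 0.8496596   0.0733988  -1.22242387]
```

View pics/side4.png

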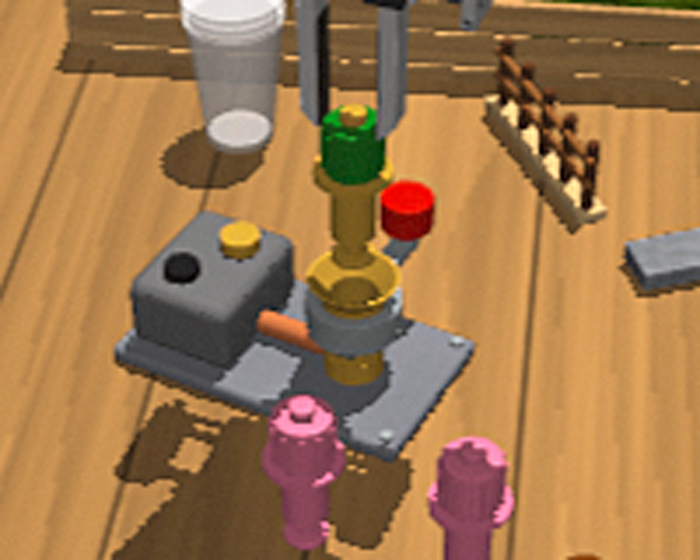

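The stem tip at (353,260) in the zoom is over the funnel centre at (354,275), so I'll lower.

```bash
python3 - <<'E'
from h import *
x,y=.5102,-.179
f0=np.array(telemetry.current_wrist_force())
hit=r.move_l([x,y,.143],vel=.05,guard=6)
print(hit,telemetry.current_ee_pos(),telemetry.current_wrist_force()-f0,telemetry.current_torque(),telemetry.current_t())
im=vision.snapshot("side"); cv2.imwrite("pics/side5.png",cv2.resize(im[90:250,230:430,::-1],None,fx=3.5,fy=3.5,interpolation=cv2.INTER_CUBIC))
E
```

```text
True [ 0.50965242 -0.17843865  0.16688374] [-1.58249459 -0.753996    0.79067803] [-0.05430349 -0.1140493  -0.04354068] 11.5167
```

View pics/side5.png

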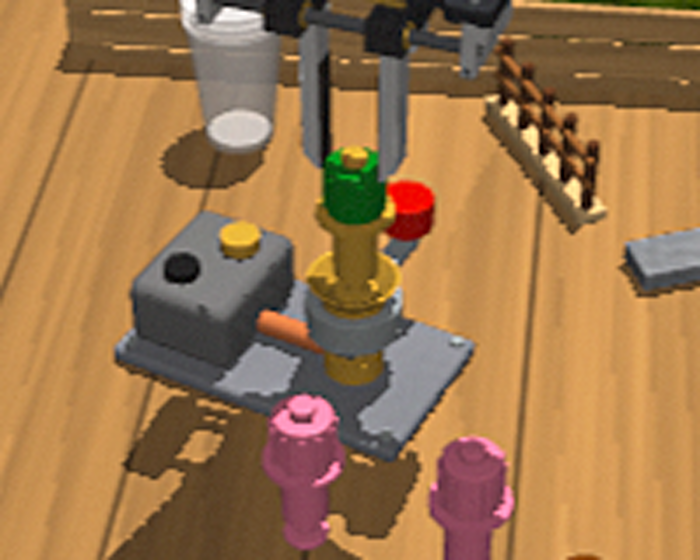

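The stem has stopped at the foot of the funnel, with the tip about 15 mm below the mouth, so it is slightly off the bore. I'll follow the lateral force to centre it.

```bash
python3 - <<'E'
from h import *
x,y=.5102,-.179
def st(s,f0): 
    e=telemetry.current_ee_pos(); f=np.array(telemetry.current_wrist_force())-f0; print(s,np.round(e,4),np.round(f,2),np.round(telemetry.current_torque(),2),round(telemetry.current_t(),2)); return f
r.move_l([x,y,.172],vel=.05); r.hold(.25); f0=np.array(telemetry.current_wrist_force()); st("free",f0)
for k in range(5):
    hit=r.move_l([x,y,.143],vel=.04,guard=7); f=st("hit%d %d"%(k,hit),f0)
    if not hit: break
    if telemetry.current_ee_pos()[2]<.15: break
    r.hold(.1); f=st("held",f0)
    n=np.hypot(*f[:2]); d=f[:2]/max(n,.3)*.0015; x+=d[0];y+=d[1]; print(x,y)
    r.move_l([x,y,telemetry.current_ee_pos()[2]+.001],vel=.03)
E
```

```text
free [ 0.5101 -0.179   0.1719] [0. 0. 0.] [-0.03 -0.08  0.01] 12.07
hit0 0 [ 0.5103 -0.1791  0.143 ] [ 0.45 -0.3   0.3 ] [-0.02 -0.1  -0.04] 12.94
```

```bash
python3 - <<'E'
from h import *
x,y=.5102,-.179
print(r.move_l([x,y,.1385],vel=.02,guard=5),telemetry.current_ee_pos(),telemetry.current_wrist_force())
gripper_to(.058); r.hold(.2)
r.move_l([x,y,.143],vel=.05); r.move_l([x,y,.235],vel=.12)
for n in ["side","top"]:
    im=vision.snapshot(n); cv2.imwrite(f"pics/{n}6.png",im[:,:,::-1])
    for t in ("green_grip","coupler_mouth","pull_top"): print(t,[(x["score"],x["at"]) for x in models.mark_of(t,n)])
im=cv2.imread("pics/side6.png");cv2.imwrite("pics/side6z.png",cv2.resize(im[90:250,230:430],None,fx=3.5,fy=3.5,interpolation=cv2.INTER_CUBIC))
print(telemetry.current_t())
E
```

```text
True [ 0.51071617 -0.1791108   0.13952269] [-0.2411445  -0.16263919  4.47389094]
green_grip [(0.86, [0.3579, 0.0682, 0.0796]), (0.82, [0.5105, -0.1803, 0.1294]), (0.77, [0.521, -0.04, 0.0816]), (0.7, [0.4249, -0.0164, 0.0828])]
coupler_mouth [(0.17, [0.5099, -0.1742, 0.1287])]
pull_top [(0.56, [0.4816, -0.2435, 0.0993])]
green_grip [(0.95, [0.3608, 0.0671, 0.0777]), (0.91, [0.4213, -0.0102, 0.0853]), (0.76, [0.5222, -0.0342, 0.0858]), (0.64, [0.5092, -0.1777, 0.1275])]
coupler_mouth [(0.57, [0.5101, -0.1776, 0.0879])]
pull_top []
15.5417
```

View pics/side6z.png

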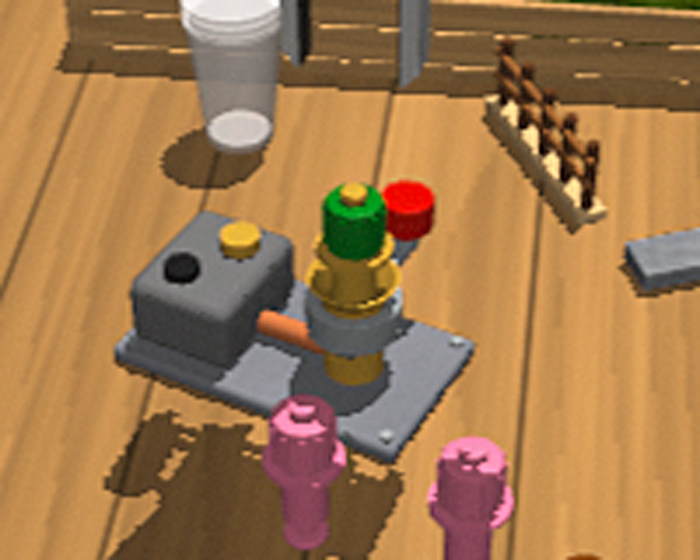

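The head stands upright on the closed jaws, with the grip at about z 0.128, which is 42 mm above the mouth. The red knob is free at (408,208) in the zoom. I'll press it with closed fingers.

```bash
python3 - <<'E'
from h import *
x,y=.4847,-.2445
r.move_l([x,y,.235],vel=.15); gripper_to(0.0); r.move_l([x,y,.135],vel=.12); r.hold(.2)
f0=np.array(telemetry.current_wrist_force())
hit=r.move_l([x,y,.1065],vel=.03,guard=20)
print(hit,telemetry.current_ee_pos(),telemetry.current_wrist_force()-f0)
r.hold(.4); print(telemetry.current_ee_pos(),telemetry.current_wrist_force()-f0,telemetry.current_t())
im=vision.snapshot("side"); cv2.imwrite("pics/side7z.png",cv2.resize(im[90:250,230:430,::-1],None,fx=3.5,fy=3.5,interpolation=cv2.INTER_CUBIC))
print([(x["score"],x["at"]) for x in models.mark_of("green_grip","side")])
E
```

```text
False [ 0.48485534 -0.24460266  0.10669764] [-1.18979141 -0.63004154  0.27997798]
[ 0.48475168 -0.24452982  0.10659708] [-1.72637687 -0.59191434  1.31383441] 19.8083
[(0.92, [0.3559, 0.0685, 0.0815]), (0.74, [0.4271, -0.0165, 0.0841]), (0.72, [0.5117, -0.1759, 0.129]), (0.56, [0.5199, -0.0336, 0.0803])]
```

View pics/side7z.png

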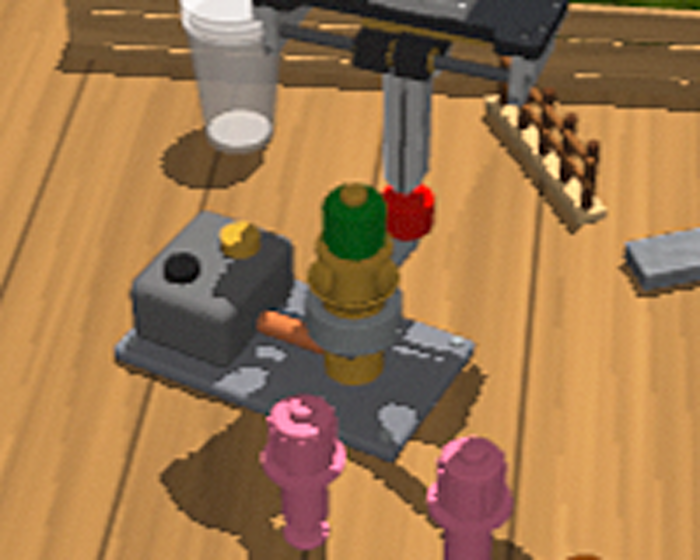

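The knob did not move and the force is nearly zero, so the fingers look to be beside or behind it. I'll check the geometry.

```bash
python3 - <<'E'
from h import *
def proj(c,p):
    q=mat(c["orientation"]).T@(np.array(p)-c["position"]); return q[:2]/q[2]*c["fx"]+[c["cx"],c["cy"]]
s=vision.get_calibration("side")
for z in (.0816,.1): p=proj(s,[.4847,-.2445,z]); print(p,(p-[230,90])*3.5)
print(telemetry.current_opening(),telemetry.current_ee_pos(), r.nose_length)
im=vision.snapshot("top"); t=vision.get_calibration("top"); print(proj(t,[.4847,-.2445,.0816]),proj(t,[.4847,-.2445,.1]))
cv2.imwrite("pics/top7z.png",cv2.resize(im[150:310,350:550,::-1],None,fx=3.5,fy=3.5,interpolation=cv2.INTER_CUBIC))
im=vision.snapshot("wrist");cv2.imwrite("pics/w7.png",im[:,:,::-1])
E
```

```text
[345.11110402 151.99045563] [402.88886408 216.96659471]
[345.25739523 145.40012638] [403.40088332 193.90044234]
0.0008468778741348116 [ 0.48469539 -0.24450333  0.10651694] 0.025
[476.69112944 240.4837352 ] [480.49466532 238.96933316]
```

View pics/top7z.png

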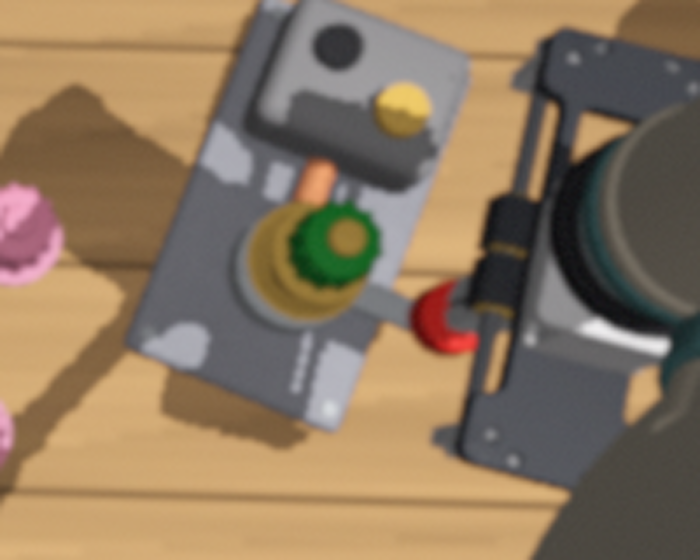

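View pics/w7.png

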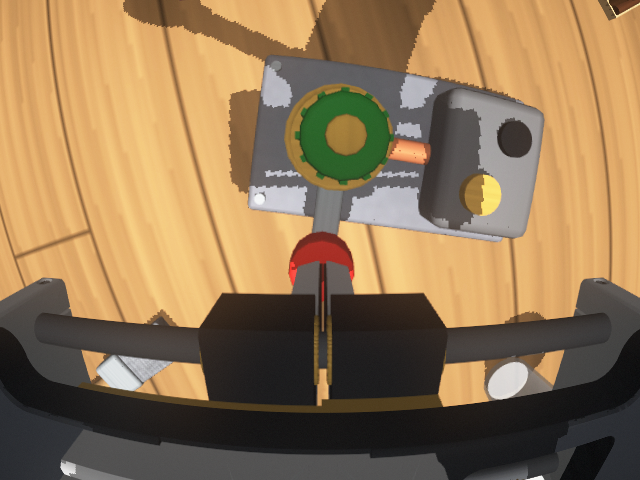

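```bash
python3 - <<'E'
from h import *
im=vision.snapshot("side"); a=cv2.imread("pics/side6.png"); b=im[:,:,::-1].copy(); cv2.imwrite("pics/side8.png",b)
for i in (a,b):
    hsv=cv2.cvtColor(i,cv2.COLOR_BGR2HSV); m=cv2.inRange(hsv,(0,200,60),(4,255,255))|cv2.inRange(hsv,(175,200,60),(180,255,255)); m[:,:320]=0;m[:,380:]=0;m[:120]=0
    ys,xs=np.where(m); print(xs.min(),xs.max(),ys.min(),ys.max(),len(xs))
cv2.imwrite("pics/cmp.png",np.hstack([cv2.resize(i[110:180,310:380],None,fx=5.6,fy=5.6,interpolation=cv2.INTER_NEAREST) for i in (a,b)]))
print(telemetry.current_wrist_force(),telemetry.current_torque(),telemetry.current_joint_efforts(),telemetry.current_t())
E
```

```text
340 353 142 158 187
340 353 143 158 162
[-0.11225674  0.34308291  0.25863736] [ 0.04557618 -0.0695294  -0.01279532] [ 1.78242603e-04 -3.92001092e+01 -2.08725929e+01  5.75108675e-02
  5.78793569e-02 -2.30178985e-04] 20.0583
```

View pics/cmp.png

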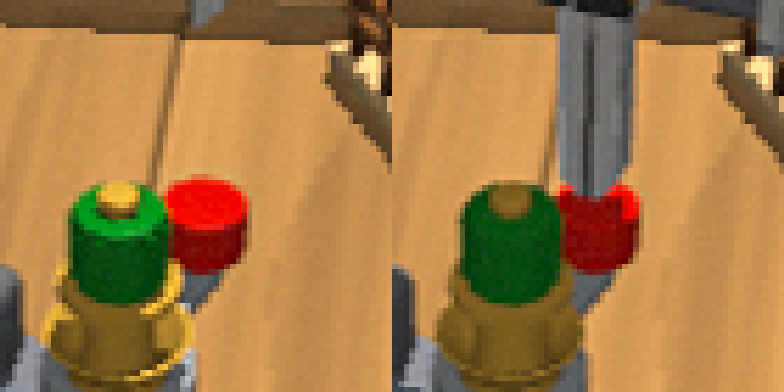

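The tips visibly end at the knob's top (about z 0.1) with no force on them. That suggests the fingertips sit higher than the stated 25 mm nose and the press has not begun. I'll keep going down under a force guard and watch the force.

```bash
python3 - <<'E'
from h import *
x,y=.4847,-.2445
f0=np.array(telemetry.current_wrist_force())
for z in (.104,.101,.098):
    hit=r.move_l([x,y,z],vel=.03,guard=15); print(hit,np.round(telemetry.current_ee_pos(),4),np.round(np.array(telemetry.current_wrist_force())-f0,2),telemetry.current_t())
    if hit: break
im=vision.snapshot("side"); b=im[:,:,::-1].copy()
cv2.imwrite("pics/s9.png",cv2.resize(b[100:190,290:390],None,fx=5.6,fy=5.6,interpolation=cv2.INTER_NEAREST))
E
```

```text
False [ 0.4845 -0.2444  0.1037] [ 0.36 -0.44  0.24] 20.3083
False [ 0.4845 -0.2444  0.1007] [-0.28 -0.58 -0.19] 20.5583
False [ 0.4852 -0.2448  0.0985] [-0.74  0.01  3.23] 20.8083
```

View pics/s9.png

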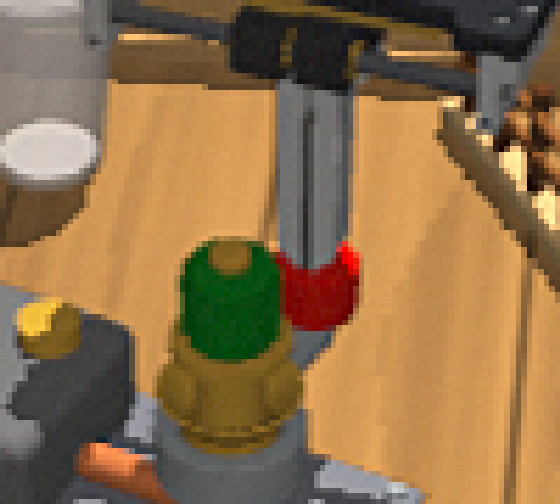

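Contact starts at TCP z ≈ 0.099 (3 N), so the tips really do end about at the TCP. I'll continue the press.

```bash
python3 - <<'E'
from h import *
x,y=.4847,-.2445
f0=np.array(telemetry.current_wrist_force())-[0,0,3.2]
for z in (.094,.089,.084,.0815,.079):
    hit=r.move_l([x,y,z],vel=.03,guard=10); F=np.array(telemetry.current_wrist_force())-f0; print(hit,np.round(telemetry.current_ee_pos(),4),np.round(F,2),telemetry.current_t())
    if F[2]>14: break
r.hold(.3)
im=vision.snapshot("side"); b=im[:,:,::-1].copy()
print(np.array(telemetry.current_wrist_force())-f0,telemetry.current_ee_pos(),[(x["score"],x["at"]) for x in models.mark_of("green_grip","side") if x["at"][1]<-.1])
cv2.imwrite("pics/s10.png",cv2.resize(b[100:190,290:390],None,fx=5.6,fy=5.6,interpolation=cv2.INTER_NEAREST))
E
```

```text
False [ 0.4852 -0.2448  0.0946] [-0.17 -0.78  3.66] 21.1417
False [ 0.4852 -0.2449  0.0898] [-0.68 -0.34  4.54] 21.4583
False [ 0.4852 -0.2448  0.085 ] [-0.68 -0.35  7.14] 21.775
False [ 0.4852 -0.2449  0.083 ] [-1.66  0.88  8.8 ] 22.025
False [ 0.4852 -0.245   0.0828] [-3.66  2.42 21.61] 22.275
[-4.46281739  3.24725516 21.95519221] [ 0.48526235 -0.2449965   0.0827532 ] [(0.84, [0.5119, -0.174, 0.1124])]
```

View pics/s10.png

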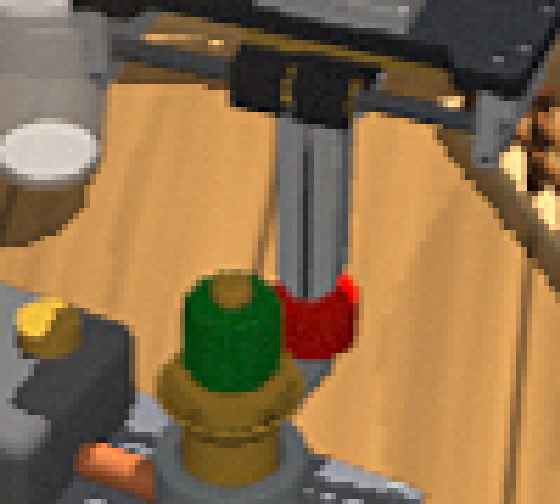

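The sleeve is at its stop and the head has dropped home (grip z about 0.112). I'll release the knob straight up.

```bash
python3 - <<'E'
from h import *
x,y=.4847,-.2445
r.move_l([x,y,.105],vel=.06); r.move_l([x,y,.23],vel=.15); r.hold(.3)
for n in ["side","top"]:
    im=vision.snapshot(n); cv2.imwrite(f"pics/{n}11.png",im[:,:,::-1])
    print(n,[(x["score"],x["at"]) for x in models.mark_of("green_grip",n) if x["at"][1]<-.1],[(x["score"],x["at"]) for x in models.mark_of("pull_top",n)])
b=cv2.imread("pics/side11.png"); cv2.imwrite("pics/s11.png",cv2.resize(b[100:190,290:390],None,fx=5.6,fy=5.6,interpolation=cv2.INTER_NEAREST))
hsv=cv2.cvtColor(b,cv2.COLOR_BGR2HSV); m=cv2.inRange(hsv,(0,200,60),(4,255,255))|cv2.inRange(hsv,(175,200,60),(180,255,255)); m[:,:320]=0;m[:,380:]=0;m[:120]=0
ys,xs=np.where(m); print(xs.min(),xs.max(),ys.min(),ys.max(),len(xs), telemetry.current_t(), telemetry.current_wrist_force())
E
```

```text
side [(0.92, [0.5085, -0.1726, 0.111])] [(0.71, [0.4844, -0.2413, 0.1004])]
top [(0.64, [0.5097, -0.18, 0.1113])] [(0.57, [0.4881, -0.2467, 0.0947])]
339 353 142 158 200 24.8417 [0.11397787 0.97293411 0.63644041]
```

View pics/s11.png

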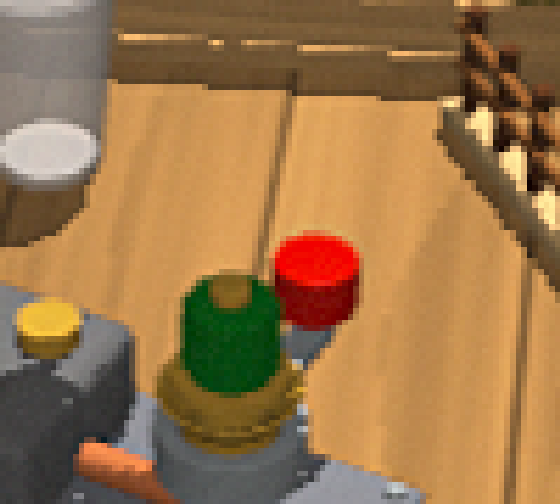

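The knob is back at its original image rows (142–158), and the head sits low and upright with its grip at z about 0.111, which is 25 mm above the mouth. The arm is clear, so I'll hand in.

```bash
python3 -c "
from plant import r
print(r.sign_off())"
```

```text
the job is handed in; nothing more can be done
None
```

I moved the green misting head from the rack into the coupler and pressed the red knob down to its stop. The head dropped home, and after I let go the sleeve sprang back up. I handed the job in just after 24.8 s on the robot's clock.

**Last checks:**
- **Head:** the grip reads z about 0.111 m, 25 mm above the mouth, and it looks upright. The two cameras disagree on its sideways position by about 7 mm in y. The top camera and the spot where I released it put it within about 2 mm of the axis. The side camera's one stray reading is about 6 mm off, still inside the 10 mm limit.
- **Sleeve:** the knob is back on exactly the image rows it had before the press (142–158). The side camera reads its top at 0.100 m. The top camera's network read 0.095 m, but it gave the same value once before the press too.
- **Arm:** it is raised clear and touching nothing. The largest force I read was about 22 N, at the sleeve's stop. The look-alikes were not touched.

**What did not go to plan:**
- **Insertion:** the first attempt stopped on its force guard at the foot of the funnel. Lifting slightly and lowering again at the same spot went in freely.
- **Fingertips:** in practice they ended about at the TCP, not 25 mm ahead of it. My first press therefore only reached the top of the knob, and I continued lower under a force guard.

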